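Bed a sample block in the locking clamp and release it

TASK

Bed the aluminium sample block in the bench press: slide it along its channel until it is fully home against the two rear stops, then push the clamp's long handle down over centre until it locks and the clamp holds the block by itself with your hand off it. Then press the small release lever at the side so that the clamp springs open, and leave the block home and free. Lean on the handle with no more than 20 N and on nothing with more than 40 N, do not open the clamp by its handle, and leave everything else on the bench alone.

Things in the scene. Friction and masses are not known exactly. Their poses are not given: they have to be found in the camera images.
- press: Aluminium bench press fixed to the bench: base plate 290 x 120 x 20 mm, at x -175 to +115, y +-60 mm of its own frame. Origin on the bench surface, z up. x runs along the channel from its open end towards the rear stops, the clamp tower (two steel plates, x -8 to +68, y +-20 mm, up to z 115) and the handle. The jaw hinges at x 5, z 80 mm. The release lever is on the +y side.
- block: Loose aluminium sample block, 90 (x) x 64 (y) x 30 mm (z), dark wells on top, 0.25 to 0.46 kg. Origin at the centre of its underside. It stands on the press's plate (top at z 50 mm) in the channel, 20 to 45 mm short of home, with 1.5 mm side play between two rails 8 mm high; sliding it takes up to 4 N.
- home (a point): Where the block's origin is when the block is fully home against the rear stops: x -60, y 0, z 20 mm in the press frame. The stops are two steel posts at x -15, y +-24 mm, 24 mm high above the plate.
- handle: Clamp handle, steel arm and grey grip (grip 80 x 26 x 20 mm, 52 to 132 mm from the hinge). Origin on its hinge, which runs along the press's y axis at x 55, z 80 mm; its x points to the free end, z to its upper side. Open, it points up, 0.55 to 1.4 rad over horizontal, and swings down away from the block. Pushed down over dead centre it locks by itself.
- handle_grip (a point): Where to push: on the handle's upper face, 105 mm from the hinge. It has stiff slack (1.5 N), then resists with 4 to 10 N up to dead centre, then gives way and drops onto a stop 0.04 rad (4 mm) further. Dead centre lies anywhere from 0.28 rad above to 0.30 rad below horizontal: an unmeasured adjusting screw sets it anew each time. Let go earlier, the handle springs open.
- foot: Rubber foot of the jaw, diameter 20 mm, spring-loaded. Origin at the centre of its lower face. It stands more than 50 mm above the block while the clamp is open and presses the middle of the block's top with about 25 N when locked.
- jaw (a joint): Jaw angle in rad: 0 when open, about 0.84 at dead centre and when locked; it reads nearly the same just before dead centre, so it does not tell whether the clamp has locked while the handle is held.
- lever: Steel release lever on the press's +y side, a flat bar lying along the press's y axis, with a press pad at its outer end. Origin on its hinge, which runs along the press's x axis at x 100, y 45, z 55 mm. Pressing the pad down lifts the clamp linkage with the inner end and so frees the locked clamp; let go, it springs back.
- lever_pad (a point): Middle of the top face of the release lever's pad (32 along press x, 28 along press y, 8 mm thick); at rest at x 100, y 95, z 63 mm in the press frame. It goes 18 mm down to its stop and frees the clamp after about 5 to 8 mm, needing about 4 to 10 N. The handle then flies up to its open position: keep the hand beside it.
- tube_rack: White rack of small tubes, 110 x 55 x 52 mm, bystander. Origin under its centre.
- tip_box: Grey box with clear lid, 124 x 89 x 85 mm, bystander. Origin under its centre.
- driver: Screwdriver 170 mm long lying beside the press, bystander.
- spare_pad: Black rubber pad 60 x 45 x 6 mm lying by the press, bystander. Origin under its centre.
- flask: Jar, diameter 60, height 100 mm, bystander. Origin under its centre.
- beaker: Clear cup, diameter 64, height 85 mm, bystander. Origin under its centre.
- mouse: Black computer mouse 105 x 60 x 30 mm, bystander. Origin under its centre.
Things that resemble listed ones, but are neither listed nor needed, are in the scene too. Of the things that look like the block, the largest one is meant.

How it is judged (in metres and radians):
On the way, in this order (a step that is already met when the one before it is completed fails the run):
1. the block is fully home (within 3 mm) while the clamp is still open (horizontal distance between block and home below 0.003 m and value of joint jaw below 0.5 rad), for 0.1 s.
2. the clamp is locked: it presses the block at home by itself with more than 15 N, with no hand on the press (horizontal distance between block and home below 0.003 m and contact force between foot and block above 15 N and contact force between the fingers and press below 0.5 N), for 0.4 s.
3. the release lever is pressed while the clamp still holds, with no hand on the handle (z of lever_pad in the frame of press below 0.0615 m and contact force between foot and block above 15 N and contact force between the fingers and lever above 0.5 N and contact force between the fingers and handle below 0.5 N).
4. the lever frees the block, with no hand on the handle (z of lever_pad in the frame of press below 0.0605 m and contact force between foot and block below 1 N and contact force between the fingers and handle below 0.5 N).
At the end, for the whole second after the job is handed in: The block rests flat on the base plate, within 3 mm of home, free of the clamp's foot; the clamp is open (jaw below 0.3 rad) and the release lever is back at rest (pad less than 2.5 mm down) (horizontal distance between block and home below 0.003 m and value of joint jaw below 0.3 rad and z of lever_pad in the frame of press above 0.0605 m and contact force between foot and block below 0.5 N and angle between block's own z axis and vertical below 0.05 rad and linear speed of block below 0.01 m/s and z of block in the frame of press below 0.023 m); the robot touches nothing.
It fails at once if the handle is pushed with more than 20 N (contact force between the fingers and handle above 20 N).
It fails at once if the release lever is pushed with more than 40 N (contact force between the fingers and lever above 40 N).
It fails at once if the block is pushed with more than 40 N (contact force between the fingers and block above 40 N).
It fails at once if the press is pushed with more than 40 N (contact force between the arm and press above 40 N).
It fails at once if a bystander is moved by more than 20 mm (distance of any of tube_rack, tip_box, driver, spare_pad, flask, beaker, mouse from where it was at the start of the episode above 0.02 m).
It also fails if it takes over 72 s, if anything falls off the work surface, if the arm or the gripper's body presses on something with over 40 N, if the wrist force passes 120 N, or if a joint passes its speed limit or range.

ROBOT

A 6-joint arm with a two-finger parallel gripper is mounted at the origin on the work surface. World frame = base frame: x ahead of the robot, y to its left, z up, the work surface at z = 0. Lengths are in m, angles in degrees, forces in N, time in s.
With the tool pointing down it reaches from about 0.3 to 0.775 m from the base axis. Payload 14.6 kg.
Tool frame: the origin (TCP) lies at the very end of the fingers, on their centre line; the grasp point (between the pads) lies 19 mm behind it; z points along the fingers, y is the line along which they close (so a half turn about z gives the same grasp; the last joint's range is limited). The gripper opens to 85 mm and grips with 20 to 120 N. Pads are 22 mm wide; open, the fingers measure 114 mm over their backs; the gripper's body (76 mm by 85 mm) begins 54 mm behind the grasp point. The pads swing forward as they close: fully open they stand 13 mm farther back than shut.
Start: joints at [61.616, 17.183, 87.147, -0, 75.671, -3.816], TCP at [0.229, 0.5, 0.231] pointing down, gripper open.
Joint ranges: [-173.82, 173.82], [-45.26, 126.66], [13.44, 144.39], [-59.66, 239.66], [0, 175.72], [-146.38, 146.38]. Speed limits (degrees/s): [127.2, 127.2, 147.25, 180, 180, 180].

INTERFACE

Orientations are given as a 3x3 rotation matrix whose columns are the frame's x, y, z axes.
In Python, from cell import env, viewer, job, nets gives the robot as it stands. Calls block until the motion is done:
- env.goto(position, orientation): joint-space move of the TCP to a pose.
- env.move_straight(position, attitude=None, rate=0.15): straight line of the TCP; attitude=None keeps the orientation; rate is the mean speed in m/s.
- env.goto_joints(angles): joint-space move.
- env.open_jaws() and env.grasp(force=None): open the fingers fully, or close them until they stop; force is the grip in N (None keeps the last).
- env.wait(seconds).
- env.ik(position, orientation): joint angles nearest the present ones, or None.
- env.state(): the state.
- viewer.capture(name): name is "side" or "top" or "wrist"; returns a dict with "img" (480x640x3 uint8, red, green, blue), "depth" (480x640 float32, m along the optical axis (not along the pixel's ray), 0 where there is no reading), "fx", "fy", "cx", "cy" (pixels), "rvec" (rotation vector, rad) and "tvec" (3), from world to camera coordinates, as OpenCV has them. Camera axes: x right, y down, z forward; pixel columns grow to the right and rows downward; lengths in m; the calibration is good to about 2 mm. A picture is of the moment at which its call begins.
A pose or a line that the arm cannot do raises env.PlanningError and nothing moves.
- job.hand_in(): hands the job in; it is judged then, once.
Trained networks look in a picture, given as the dict that the camera call returned (one of the last four; its "shot" number tells which), for a name from the list of things; names that differ only in an ending like _2 or _b are one class to them, and where a whole thing is asked for, a point or a joint stands for the part that bears it (a point fixed in the world has none). Each returns a list of dicts, best first, with "p" (0 to 1); they miss things now and then, are a little off and sometimes report something else, mostly with a low value. They report only what shows in the picture. A call takes as long as a camera call. They do not tell look-alikes from the thing itself.
- nets.cut_out(picture, query): "pixels" (480x640 bool, what is visible of it) and "extent" ([left, top, right, bottom] in pixels, round what is visible of it).
- nets.pinpoint(picture, query): "at" ([column, row] in pixels: a listed point, or the origin of a listed thing).
The state is a dict: "time": time; "qpos": joint angles; "qvel": joint speeds; "joint_torque": joint torques, N m; "tool_pos": TCP position; "eef_rot": TCP orientation; "ft_force": force on the tool from outside, world axes, zero at the start; "moment": the same for the moment, N m; "gripper_width": opening from 0.0 (shut) to 1.0 (fully open); "grip_force": force on a finger pad.
Only numpy, scipy, OpenCV 4.12 (cv2) and the standard library are available. Lean on these libraries where they do the work, as an engineer would, in place of code of your own. Each camera call takes 0.05 s, during which the arm holds its last target. There are 200 camera calls.

## Working session

There is one attempt and no reset: what is moved stays moved. The work goes in short steps, each a Python script; the robot and the scene stay as the last script left them, time stands still between calls to the robot, and variables do not carry over. Pictures are saved under pics/ and viewed, at most 10 in all, crops included, and the job is handed in when it is done.

```bash
mkdir -p pics; cat > h.py <<'E'
import numpy as np, cv2
from cell import env, viewer, job, nets
def Rt(c): return cv2.Rodrigues(np.array(c["rvec"],float))[0], np.array(c["tvec"],float).ravel()
def pts(c, uv):
    uv=np.atleast_2d(uv).astype(int); R,t=Rt(c); z=c["depth"][uv[:,1],uv[:,0]]
    p=np.c_[(uv[:,0]-c["cx"])/c["fx"]*z,(uv[:,1]-c["cy"])/c["fy"]*z,z]
    return ((p-t)@R)[z>0]
def onz(c,uv,z):
    R,t=Rt(c); o=-R.T@t; d=R.T@np.array([(uv[0]-c["cx"])/c["fx"],(uv[1]-c["cy"])/c["fy"],1]); return o+d*(z-o[2])/d[2]
def proj(c,P):
    R,t=Rt(c); q=np.atleast_2d(P)@R.T+t; return np.c_[q[:,0]/q[:,2]*c["fx"]+c["cx"],q[:,1]/q[:,2]*c["fy"]+c["cy"]]
def save(c,n): cv2.imwrite(f"pics/{n}.png",c["img"][:,:,::-1])
E
python3 - <<'E'
from h import *
np.set_printoptions(precision=3,suppress=True)
cs={}
for n in ("top","side"):
    c=viewer.capture(n); cs[n]=c; save(c,n+"0")
    for q in ("press","block","handle","lever","lever_pad","handle_grip","home","foot"):
        for r in nets.pinpoint(c,q)[:2]:
            a=np.array(r["at"]); u=np.clip(np.round(a),0,[639,479])
            print(n,q,round(r["p"],2),a,pts(c,u))
    R,t=Rt(c); print("cam",-R.T@t)
E
```

```text
top press 0.94 [292.4 235.3] [[0.57  0.028 0.021]]
top block 0.94 [390.2 313.5] [[ 0.387 -0.19   0.026]]
top block 0.77 [403.5 227.7] [[ 0.582 -0.229  0.022]]
top handle 0.58 [271.8 223.8] [[0.587 0.068 0.085]]
top lever 0.86 [242.5 236.9] [[0.563 0.136 0.062]]
top lever_pad 0.73 [233.8 261.1] [[0.51  0.153 0.065]]
top handle_grip 0.7 [235.1 209.3] [[0.607 0.134 0.166]]
top handle_grip 0.43 [237.2 267.1] [[0.497 0.147 0.064]]
top home 0.79 [320.9 238.4] [[ 0.552 -0.036  0.118]]
top foot 0.49 [316.7 234.3] [[ 0.56  -0.028  0.12 ]]
cam [ 0.455 -0.018  1.037]
side press 0.6 [329.8 270.8] [[ 0.54  -0.027  0.05 ]]
side press 0.32 [321.6 234. ] [[0.556 0.034 0.114]]
side block 0.93 [343.8 290.5] [[ 0.532 -0.1    0.048]]
side block 0.75 [311.4 352. ] [[ 0.382 -0.202  0.023]]
side handle 0.72 [321.2 235. ] [[0.56  0.045 0.103]]
side handle 0.67 [289.4 294.9] [[ 0.438 -0.007  0.006]]
side lever_pad 0.47 [283.7 231.6] [[0.514 0.15  0.064]]
side handle_grip 0.87 [318.1 190.1] [[0.606 0.134 0.168]]
side home 0.56 [338.6 280.4] [[ 0.543 -0.063  0.047]]
side home 0.48 [321.2 228.7] [[0.562 0.048 0.118]]
side foot 0.58 [282.4 233.7] [[0.506 0.145 0.065]]
side foot 0.55 [337.  250.7] [[ 0.553 -0.036  0.111]]
cam [-0.055 -0.946  0.965]
```

View pics/top0.png

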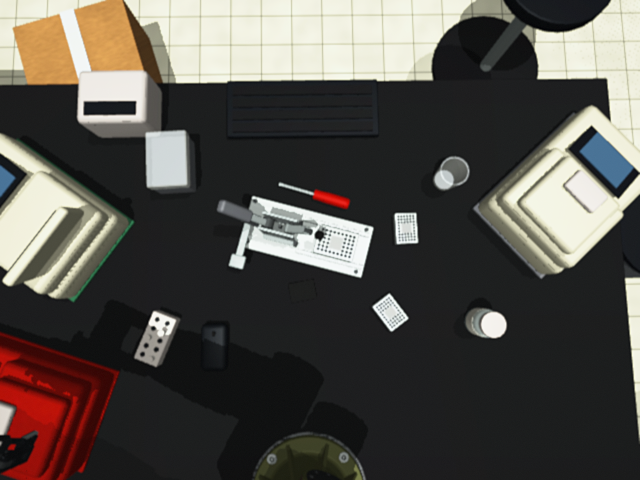

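View pics/side0.png

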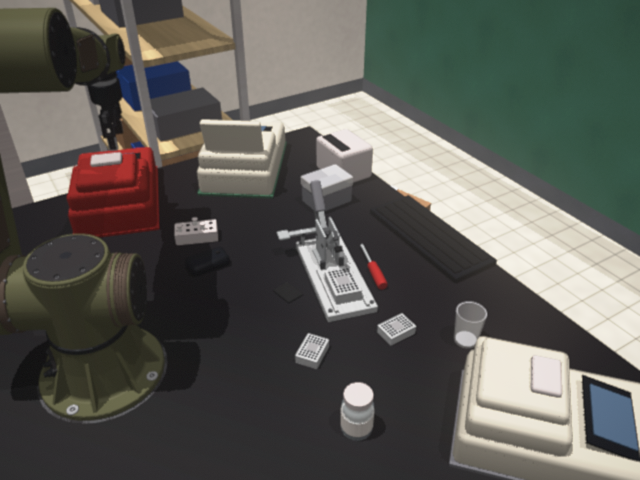

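The top view shows the press centred near (310,237), with its x axis pointing left and slightly up. The block is at (340,243), the handle grip at (232,208) and the lever pad at (237,262). The two small look-alike blocks at (405,228) and (390,313) are off the press. The side view agrees, with the handle up and the jaw open. Next I fit the press frame from the depth data.

```bash
cat > fit.py <<'E'
from h import *
np.set_printoptions(precision=4,suppress=True)
c=viewer.capture("top")
m=nets.cut_out(c,"press")[0]["pixels"]
m=cv2.dilate(m.astype(np.uint8),np.ones((5,5)))>0
v,u=np.nonzero(m); P=pts(c,np.c_[u,v])
Q=P[(P[:,2]>.014)&(P[:,2]<.026)]
(cx,cy),(w,h),a=cv2.minAreaRect(Q[:,:2].astype(np.float32)); print("rect",cx,cy,w,h,a,len(Q))
# colour-based outline: bright pixels on the plate plane
b=cv2.boxPoints(((cx,cy),(w,h),a)); print(b)
if w<h: a+=90
ang=np.radians(a); ex=np.array([np.cos(ang),np.sin(ang)])
if ex[1]<0: ex=-ex
ey=np.array([-ex[1],ex[0]])
L=(P[:,:2]-[cx,cy])@np.c_[ex,ey]+[-.03,0]
z=P[:,2]
def show(n,s): print(n,s.sum(),L[s].min(0),L[s].max(0),np.median(z[s])) if s.any() else print(n,0)
show("blocktop",(abs(z-.05)<.005)&(L[:,0]<-.02)&(abs(L[:,1])<.045))
show("pad",(abs(z-.063)<.005)&(L[:,1]>.075))
show("tower",(z>.11)&(z<.119)&(L[:,0]>-.02)&(L[:,0]<.075)&(abs(L[:,1])<.03))
mh=nets.cut_out(c,"handle")
H=pts(c,np.argwhere(mh[0]["pixels"])[:,::-1]); l=(H[:,:2]-[cx,cy])@np.c_[ex,ey]+[-.03,0]
s=(l[:,0]>.09)&(H[:,2]>.1); print("handle angs",mh[0]["p"],s.sum(),np.percentile(np.arctan2(H[s,2]-.08,l[s,0]-.055),[10,50,90]),l[s].min(0),l[s].max(0),H[s,2].max())
o=np.array([cx,cy])+.03*ex; print("origin",o,"ex",ex, np.degrees(np.arctan2(*ex[::-1])))
np.save("press.npy",np.array([*o,np.arctan2(ex[1],ex[0])]))
print(env.state()["time"],env.state()["ft_force"])
E
python3 fit.py
```

```text
rect 0.5665663480758667 -0.0031875818967819214 0.28983357548713684 0.12036074697971344 74.52567291259766 3614
[[ 0.4699 -0.1268]
 [ 0.5859 -0.1589]
 [ 0.6632  0.1204]
 [ 0.5472  0.1525]]
blocktop 286 [-0.1443 -0.031 ] [-0.0543  0.0331] 0.04983935744184609
pad 203 [0.084  0.0753] [0.1162 0.109 ] 0.0625206943306929
tower 215 [-0.0126 -0.0196] [0.075  0.0198] 0.1148897442380098
handle angs 0.65 426 [0.8815 0.9453 0.9893] [ 0.0903 -0.0131] [0.1462 0.0132] 0.1858955295948152
origin [0.5746 0.0257] ex [0.2668 0.9638] 74.52567291259766
1.05 [0.4334 0.1587 0.6626]
```

```bash
cat >> h.py <<'E'
import os
if os.path.exists("press.npy"):
    X,Y,A=np.load("press.npy"); RP=np.array([[np.cos(A),-np.sin(A),0],[np.sin(A),np.cos(A),0],[0,0,1]]); O=np.array([X,Y,0])
W=lambda p: (O+RP@np.array(p,float))
def ori(t,s=1):
    z=np.array([np.sin(t),0,-np.cos(t)]); y=np.array([0,s,0.]); return RP@np.c_[np.cross(y,z),y,z]
def loc(): return RP.T@(np.array(env.state()["tool_pos"])-O)
def F(): return RP.T@np.array(env.state()["ft_force"])
E
python3 - <<'E'
from h import *
np.set_printoptions(precision=3,suppress=True)
for s in (1,-1):
  for n,p,t in (("push",(-.2,0,.12),.45),("push2",(-.115,0,.034),.45),("h",(.10,0,.2),.6),("h1",(.117,0,.17),.6),("h2",(.16,0,.05),-.2),("h3",(.16,0,.05),0),("lev",(.1,.095,.07),0)):
    print(s,n,env.ik(W(p),ori(t,s)))
s=-1 if env.ik(W((-.2,0,.12)),ori(.45,1)) is None else 1
E
```

```text
1 push None
1 push2 None
1 h None
1 h1 None
1 h2 [  16.659   43.064   74.176  -10.366   69.228 -143.633]
1 h3 None
1 lev None
-1 push [-32.422  27.063  92.836  26.248  70.188 -28.185]
-1 push2 [-23.836  33.333  97.068  30.633  57.626 -26.863]
-1 h [-4.846 23.009 89.573 37.545 65.6   -4.804]
-1 h1 [-3.158 25.536 90.314 38.632 62.079 -5.699]
-1 h2 [ 16.659  43.064  74.176 -10.366  69.228  36.367]
-1 h3 [12.988 39.634 79.422 -0.    60.944 28.462]
-1 lev [12.179 25.803 98.885 -0.    55.312 27.653]
```

```bash
cat > push.py <<'E'
from h import *
np.set_printoptions(precision=3,suppress=True)
env.move_straight([0.229,0.5,0.36],rate=.3)
R=ori(.45,-1)
env.goto(W((-.2,0,.3)),R); env.grasp(20)
env.move_straight(W((-.182,0,.034)),rate=.25); env.wait(.2)
f0=F(); print("t",env.state()["time"],"loc",loc(),"f0",f0)
x=-.182; log=[]
env.move_straight(W((-.158,0,.034)),rate=.06); x=-.158
while x<-.106:
    st=.002 if x<-.122 else .0007
    x+=st; env.move_straight(W((x,0,.034)),rate=.03)
    f=F()-f0; log.append((x,loc()[0],f[0],env.state()["time"]))
    if f[0]<-12: break
print(np.array(log))
E
python3 push.py
```

```text
t 6.4167 loc [-0.182 -0.     0.035] f0 [-0.49   0.204 -0.131]
[[ -0.156  -0.156   0.944   7.217]
 [ -0.154  -0.154  -0.06    7.467]
 [ -0.152  -0.152   0.244   7.717]
 [ -0.15   -0.15    0.647   7.967]
 [ -0.148  -0.148   0.602   8.217]
 [ -0.146  -0.146   1.192   8.467]
 [ -0.144  -0.144   0.803   8.717]
 [ -0.142  -0.142   0.775   8.967]
 [ -0.14   -0.14   -0.452   9.217]
 [ -0.138  -0.138  -0.151   9.467]
 [ -0.136  -0.136   0.243   9.717]
 [ -0.134  -0.134  -0.108   9.967]
 [ -0.132  -0.132  -0.677  10.217]
 [ -0.13   -0.13    0.018  10.467]
 [ -0.128  -0.128   0.357  10.717]
 [ -0.126  -0.126  -0.159  10.967]
 [ -0.124  -0.124  -0.294  11.217]
 [ -0.122  -0.122   1.139  11.467]
 [ -0.121  -0.121  -0.393  11.717]
 [ -0.121  -0.121  -0.365  11.967]
 [ -0.12   -0.12   -1.59   12.217]
 [ -0.119  -0.119  -0.569  12.467]
 [ -0.118  -0.118  -0.745  12.717]
 [ -0.118  -0.118  -1.175  12.967]
 [ -0.117  -0.117  -0.565  13.217]
 [ -0.116  -0.116  -1.015  13.467]
 [ -0.116  -0.116  -1.127  13.717]
 [ -0.115  -0.115  -1.682  13.967]
 [ -0.114  -0.114  -1.452  14.217]
 [ -0.114  -0.114  -4.388  14.467]
 [ -0.113  -0.114  -8.96   14.717]
 [ -0.112  -0.114 -14.98   14.967]]
```

```bash
cat > chk.py <<'E'
from h import *
np.set_printoptions(precision=4,suppress=True)
def check(n):
    c=viewer.capture("top"); save(c,n)
    v,u=np.mgrid[150:300,180:420]; P=pts(c,np.c_[u.ravel(),v.ravel()]); L=(P-O)@RP; z=L[:,2]
    s=(abs(z-.05)<.005)&(L[:,0]<-.02)&(abs(L[:,1])<.045); print("block x",L[s].min(0)[:2],L[s].max(0)[:2],s.sum())
    s=(L[:,0]>.12)&(abs(L[:,1])<.018)&(z>.03)&(L[:,0]<.2); 
    if s.any(): print("handle",s.sum(),np.percentile(np.arctan2(z[s]-.08,L[s,0]-.055),[10,50,90]),L[s].max(0))
    s=(z>.08)&(L[:,0]<-.02)&(L[:,0]>-.1)&(abs(L[:,1])<.03)
    if s.any(): print("jaw",s.sum(),L[s].min(0),L[s].max(0))
E
python3 - <<'E'
from chk import *
env.move_straight(W((-.135,0,.034)),rate=.1)
env.move_straight(W((-.19,0,.15)),rate=.25)
env.move_straight(W((-.19,.1,.32)),rate=.3)
check("pushed")
for th in (.95,.85,.5,.2,0,-.3):
    p=(.055+.105*np.cos(th)-.01*np.sin(th),0,.08+.105*np.sin(th)+.01*np.cos(th)); print(th,np.array(p),env.ik(W(p),ori(th,-1)))
print(env.state()["time"])
E
```

```text
block x [-0.1048 -0.0313] [-0.0201  0.0331] 924
handle 183 [0.8518 0.9239 0.9473] [0.1457 0.0132 0.1865]
jaw 179 [-0.069  -0.0096  0.1074] [-0.0204  0.0098  0.1437]
0.95 [0.1079 0.     0.1712] [-10.2342  28.3875  95.0589  61.2488  67.506  -25.929 ]
0.85 [0.1168 0.     0.1655] [ -7.7652  27.7252  93.9273  55.6441  64.3975 -20.7078]
0.5 [0.1424 0.     0.1391] [ 1.3008 28.4921 88.5791 32.5743 58.4935  0.494 ]
0.2 [0.1559 0.     0.1107] [ 8.6811 32.5991 82.667  12.0166 60.5387 18.6124]
0 [0.16 0.   0.09] [12.9875 36.7345 78.2907 -0.     64.9748 28.4619]
-0.3 [0.1583 0.     0.0585] [ 18.2246  44.4041  71.4374 -14.789   74.4043  38.9776]
16.8667
```

View pics/pushed.png

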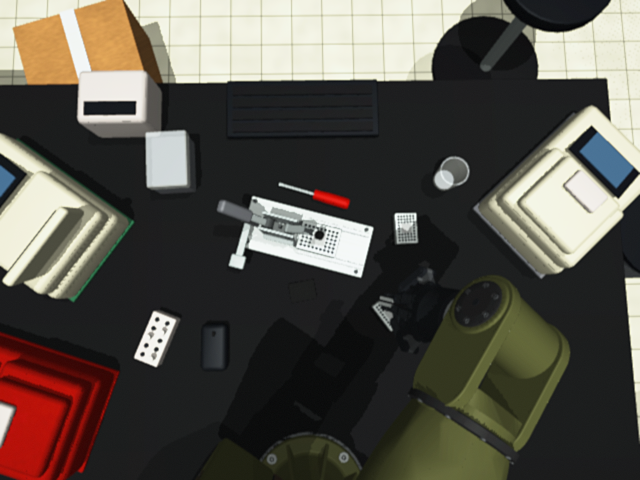

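The block now sits with its rear face at −104.8 mm, which means home. In the picture it is at (320,238) under the open jaw, and the handle is still up at (232,208). Next I push the handle.

```bash
cat > handle.py <<'E'
from chk import *
def pose(th,d=0.,r=.105):
    n=np.array([-np.sin(th),0,np.cos(th)]); return W(np.array([.055+r*np.cos(th),0,.08+r*np.sin(th)])+(.010+d)*n)
def fn(th): return F()@np.array([-np.sin(th),0,np.cos(th)])
def step(th,rate=.04,d=0.):
    env.move_straight(pose(th,d),ori(th,-1),rate=rate)
th=.86
env.goto(W((.06,.03,.36)),ori(th,-1))
step(th,.25,.03); env.wait(.2)
f0=np.mean([fn(th) for _ in range(3)]); print("t",env.state()["time"],"f0",f0)
step(th,.06,.008)
log=[];mx=0;ok=False;d=.008
while th>-.36:
    if d>0: d=max(0,d-.004)
    else: th-=.038 if th>.335 else .0095
    step(th,.06,d); f=fn(th)-f0; log.append((th,d,f))
    if f>16: print("HIGH"); break
    if th<.33:
        if mx>3 and f<.4*mx:
            env.wait(.05); g=fn(th)-f0; log.append((th,d,g))
            if g<.4*mx: ok=True; break
        mx=max(mx,f)
print(np.array(log)[-75:],ok,"t",env.state()["time"])
E
python3 handle.py
```

```text
t 18.9417 f0 0.09484289197347258
[[ 0.86    0.004  -0.3437]
 [ 0.86    0.     -0.2948]
 [ 0.822   0.     -0.9535]
 [ 0.784   0.      3.5312]
 [ 0.746   0.      4.5226]
 [ 0.708   0.      4.5339]
 [ 0.67    0.      4.507 ]
 [ 0.632   0.      5.365 ]
 [ 0.594   0.      6.5275]
 [ 0.556   0.      5.7618]
 [ 0.518   0.      6.9916]
 [ 0.48    0.      6.5626]
 [ 0.442   0.      6.81  ]
 [ 0.404   0.      7.5596]
 [ 0.366   0.      7.0891]
 [ 0.328   0.      8.5642]
 [ 0.3185  0.      7.1131]
 [ 0.309   0.      6.9573]
 [ 0.2995  0.      7.5491]
 [ 0.29    0.      5.9352]
 [ 0.2805  0.      6.8458]
 [ 0.271   0.      6.1675]
 [ 0.2615  0.      6.2802]
 [ 0.252   0.      7.0149]
 [ 0.2425  0.      6.4947]
 [ 0.233   0.      6.1201]
 [ 0.2235  0.      6.4669]
 [ 0.214   0.      5.6923]
 [ 0.2045  0.      6.5026]
 [ 0.195   0.      5.0126]
 [ 0.1855  0.      4.974 ]
 [ 0.176   0.      5.2982]
 [ 0.1665  0.      5.3152]
 [ 0.157   0.      6.8543]
 [ 0.1475  0.      6.8096]
 [ 0.138   0.      6.9321]
 [ 0.1285  0.      6.6902]
 [ 0.119   0.      7.1595]
 [ 0.1095  0.      7.6722]
 [ 0.1     0.      7.5126]
 [ 0.0905  0.      7.2087]
 [ 0.081   0.      7.6204]
 [ 0.0715  0.      7.0417]
 [ 0.062   0.      7.1732]
 [ 0.0525  0.      7.4797]
 [ 0.043   0.      6.1885]
 [ 0.0335  0.      5.6236]
 [ 0.024   0.      5.5747]
 [ 0.0145  0.      5.9774]
 [ 0.005   0.      5.1499]
 [-0.0045  0.      5.2822]
 [-0.014   0.      4.2981]
 [-0.0235  0.      2.8569]
 [-0.0235  0.      2.8653]] True t 32.7583
```

The force is declining but not gone, so this isn't clearly past dead centre. I continue in fine steps.

```bash
sed -n '/^def pose/,/rate=rate)/p' handle.py > hf.py; sed -i '1i from chk import *' hf.py
python3 - <<'E'
from hf import *
th=-.0235; f0=.095; log=[]; low=0; mn=9
while th>-.36:
    th-=.0065; step(th,.04); env.wait(.03)
    f=np.mean([fn(th) for _ in range(2)])-f0; log.append((th,f)); mn=min(mn,f)
    low = low+1 if f<.9 else 0
    if low>=2 or f>12 or (f>mn+3.5): break
print(np.array(log),env.state()["time"])
E
```

```text
[[-0.03    2.8416]
 [-0.0365  3.2238]
 [-0.043   2.402 ]
 [-0.0495  1.7794]
 [-0.056   0.8426]
 [-0.0625  0.1208]] 34.4583
```

```bash
python3 - <<'E'
from hf import *
th=-.0625; f0=.095; log=[]
while th>-.36:
    th-=.005; step(th,.04); env.wait(.03)
    f=np.mean([fn(th) for _ in range(2)])-f0; log.append((th,f))
    if f>4.5: break
    if len(log)>12: break
print(np.array(log),env.state()["time"])
E
```

```text
[[-0.0675  0.0131]
 [-0.0725 -0.2743]
 [-0.0775  0.6574]
 [-0.0825 -0.7578]
 [-0.0875  0.5356]
 [-0.0925  0.5036]
 [-0.0975  0.3797]
 [-0.1025  2.5826]
 [-0.1075  4.9246]] 37.0083
```

Free travel, then a firm stop: the handle dropped and locked. I retreat, check the state, and take up position over the lever.

```bash
python3 - <<'E'
from hf import *
th=-.1075
step(th,.1,.03); step(th,.25,.12)
env.goto(W((.1,.12,.2)),ori(0,-1))
env.wait(.3)
check("locked")
c=viewer.capture("top")
for r in nets.pinpoint(c,"lever_pad")[:2]:
    print(r["p"],RP.T@(onz(c,r["at"],.063)-O))
print(env.state()["time"])
E
```

```text
block x [-0.1049 -0.0313] [-0.0203  0.0333] 903
handle 357 [-0.0405 -0.0007  0.0472] [0.1875 0.0133 0.0868]
jaw 166 [-0.0667 -0.0077  0.0804] [-0.0203  0.0085  0.0991]
0.84 [0.1027 0.1037 0.063 ]
0.47 [-0.2955 -0.2012  0.063 ]
39.0417
```

View pics/locked.png

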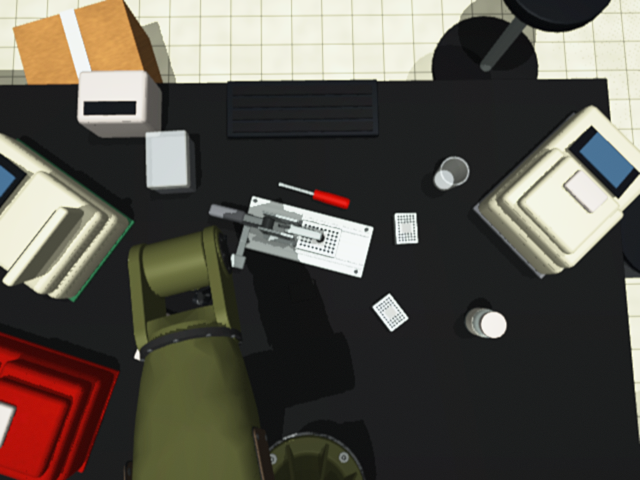

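The handle lies down at (232,213) with my hand off it, and the jaw is down on the block at (320,238), so the clamp is locked. Next is the lever.

```bash
python3 - <<'E'
from hf import *
y=.098
env.move_straight(W((.1,y,.10)),rate=.2); env.wait(.2)
f0=F()[2]; log=[]
env.move_straight(W((.1,y,.068)),rate=.08); z=.068
while z>.0505:
    z-=.001; env.move_straight(W((.1,y,z)),rate=.04); f=F()[2]-f0; log.append((z,loc()[2],f))
    if f>25: break
env.wait(.3); print(np.array(log))
env.move_straight(W((.1,y,.09)),rate=.1)
env.move_straight(W((.1,.16,.22)),rate=.25); env.wait(.4)
check("open"); print(env.state()["time"])
E
```

```text
[[ 0.067   0.0673 -0.0714]
 [ 0.066   0.066  -0.4754]
 [ 0.065   0.0649  0.037 ]
 [ 0.064   0.0639 -1.3121]
 [ 0.063   0.063   1.6312]
 [ 0.062   0.062   0.0453]
 [ 0.061   0.061   0.6581]
 [ 0.06    0.06    0.6322]
 [ 0.059   0.0592  2.6663]
 [ 0.058   0.0579  0.7117]
 [ 0.057   0.0569  0.1194]
 [ 0.056   0.0559  0.979 ]
 [ 0.055   0.055   0.8442]
 [ 0.054   0.054   0.735 ]
 [ 0.053   0.053   1.0659]
 [ 0.052   0.052   1.6346]
 [ 0.051   0.051   1.9084]
 [ 0.05    0.05    1.8088]]
block x [-0.1049 -0.031 ] [-0.0202  0.0329] 921
handle 215 [0.806  0.8791 0.9054] [0.1499 0.013  0.1819]
jaw 180 [-0.0691 -0.0095  0.1095] [-0.0201  0.0099  0.1446]
46.975
```

View pics/open.png

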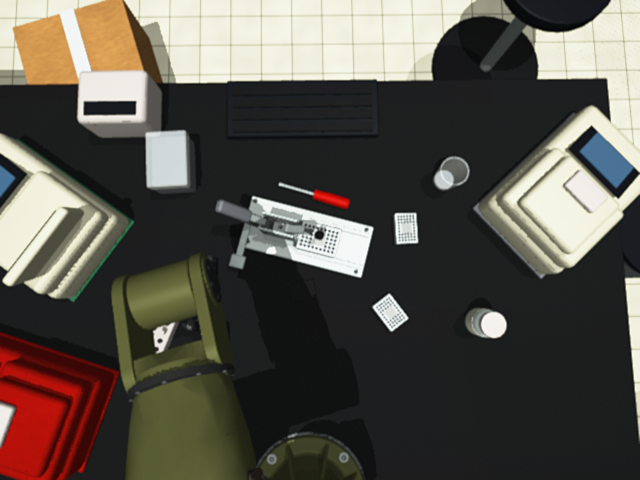

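The clamp has sprung open: the handle is up at (232,208), the jaw is clear and the block is still home. One check that the lever is back, then I hand in.

```bash
python3 - <<'E'
from hf import *
c=viewer.capture("top"); v,u=np.mgrid[230:290,215:260]; L=(pts(c,np.c_[u.ravel(),v.ravel()])-O)@RP
s=(abs(L[:,0]-.1)<.012)&(abs(L[:,1]-.095)<.01); z=np.median(L[s,2]); print(s.sum(),z)
if z>.0605: print(job.hand_in())
E
```

```text
127 0.06227429566650054
the job is handed in; nothing more can be done
None
```

The job is handed in: I slid the block home, locked the clamp with the handle, then opened it with the release lever. The last pictures show the block still home, the clamp open, the lever back at rest and the arm clear. The wrist force while pressing the lever read only 0–3 N (4–10 N expected), so I can't confirm exactly when it let go, and no verdict has come back.

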